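# Put three hand planes back into their own cradles

### The arm

A 7-joint arm with a two-finger parallel gripper is mounted at the origin on the work surface. World frame = base frame: x ahead of the robot, y to its left, z up, the work surface at z = 0. Lengths are in mm, angles in rad, forces in N, time in s.
With the tool pointing down it reaches from about 400 to 875 mm from the base axis. Payload 4.4 kg.
Tool frame: the origin (TCP) lies on the centre line of the jaws, within the pads' length; the fingertips stand 19 mm ahead of it and the grasp point (between the pads) is the TCP; z points along the fingers, y is the line along which they close (so a half turn about z gives the same grasp; the last joint's range is limited). The gripper opens to 85 mm and grips with 20 to 120 N. Pads are 22 mm wide; open, the fingers measure 114 mm over their backs; the gripper's body (76 mm by 85 mm) begins 54 mm behind the grasp point. The pads swing forward as they close: fully open they stand 13 mm farther back than shut.
Start: joints at [1.121, 0.628, 0.038, 1.517, -0.027, 0.996, -0.02], TCP at [243.418, -602.715, 250.313] pointing down, gripper open.
Joint ranges: [-3.06, 3.06], [-0.37, 2.12], [-1.25, 1.32], [0.18, 2.47], [-1.1, 4.24], [0.23, 1.98], [-2.94, 2.94]. Speed limits (rad/s): [2.57, 2.57, 3.14, 3.14, 3.14, 3.14, 3.14].

### API

Orientations are given as [roll, pitch, yaw] about the fixed x, y, z axes, in that order (R = Rz(yaw) Ry(pitch) Rx(roll)).
In Python, from cell import ctrl, viewer, silhouettes gives the robot as it stands.
- The arm moves only by the shell command python3 -m creep 'ROWS'. ROWS is JSON, a list of rows, each an object with "jaw": the gripper command: -1 is shut, 1 is fully open, values between are in proportion; "xyz": the shift along the tool's x, y, z in mm, a list of three; "angular": the turn, a rotation vector about the tool's x, y, z in rad, a list of three. In form: [{"jaw": jaw, "xyz": [tx, ty, tz], "angular": [rx, ry, rz]}, ...]. A call has 1 to 12 rows; each row is the pose to reach, as a shift and turn from the pose commanded when the call began, along the tool's axes at that moment; what a row does not reach only later rows make up. A row lasts 1/8 s, in which the tool goes at most 62.5 mm and 10.7 degrees, less where a joint would pass 70% of its speed; a pose out of reach is approached as far as the arm can. A call with a gripper value outside its range is refused whole. The fingers move at their own pace and stop on an object; the grip force is fixed at half the most. Time passes only in rows, so rows that repeat a pose let the fingers close. It gives the time, the measured TCP pose, the force, the opening and the grip force at its end, in the units of the state.
- ctrl.read_state(): the state, without advancing time (a new reading comes with each control period).
- viewer.get_image(name): name is "scene" or "top" or "wrist"; returns (picture, depth): 420x560x3 uint8, red, green, blue; 420x560 float32, mm along the optical axis (not along the pixel's ray), 0 where there is no reading.
- viewer.camera_model(name): a dict with "fx", "fy", "cx", "cy" (pixels), "T" (4x4, takes a point from camera to world coordinates). Camera axes: x right, y down, z forward; pixel columns grow to the right and rows downward; lengths in mm; the calibration is good to about 2 mm. A picture is of the moment at which its call begins: read the wrist's pose just before it. camera_model takes no time and is no camera call; for the wrist camera it gives the pose at the moment of the call.
- ctrl.finish_job(): hands the job in; it is judged then, once.
Trained networks look in the newest picture that a camera, given by its name, has taken for a name from the list of things; names that differ only in an ending like _2 or _b are one class to them, and where a whole thing is asked for, a point or a joint stands for the part that bears it (a point fixed in the world has none). Each returns a list of dicts, best first, with "score" (0 to 1); they miss things now and then, are a little off and sometimes report something else, mostly with a low value. They report only what shows in the picture. A call takes as long as a camera call.
- silhouettes(camera, target): "pixels" (420x560 bool, what is visible of it) and "xy" ([column, row] in pixels, amid what is visible of it).
The state is a dict: "clock": time; "qpos": joint angles; "qd": joint speeds; "tau": joint torques, N m; "eef_pos": TCP position; "tool_rot": TCP orientation; "force": force on the tool from outside, world axes, zero at the start; "torque": the same for the moment, N m; "width": finger opening in mm; "gripper_force": force on a finger pad.
Only numpy, scipy, OpenCV 4.12 (cv2) and the standard library are available. Lean on these libraries where they do the work, as an engineer would, in place of code of your own. Each camera call takes 0.05 s, during which the arm holds its last target. There are 200 camera calls.

### The job

The three hand planes on the workbench have been put back into each other's cradles. Lay each plane sole down in the cradle made to its own length (the short brass plane in the short red-felt cradle, the medium iron plane in the medium green-felt one, the long wooden plane in the long blue-felt one), lengthwise between the lips and centred, using the cork mat as the free spot to park the plane that is in the way. Set the planes down without dropping or tipping them, and leave the oil bottle, the marking knife and the pencil that lie among them where they are.

Things in the scene. Friction and masses are not known exactly. Their poses are not given: they have to be found in the camera images.
- brass_plane: the short hand plane: brass, 110 mm long, 40 mm wide, dark-wood lever cap, brass knob near the toe. Origin at the centre of its sole, x along its length to the toe, z up. Grip from above across the 40 mm width at its middle: flat sides up to 27 mm above the sole, balanced there; 38 mm high in all, about 0.5 kg. Starts sole down, lengthwise in a wrong cradle.
- iron_plane: the medium hand plane: dark iron, 150 mm long, 48 mm wide, bright steel lever cap, dark-wood knob near the toe. Origin at the centre of its sole, x along its length to the toe, z up. Grip from above across the 48 mm width at its middle: flat sides up to 30 mm above the sole, balanced there; 43 mm high in all, about 0.7 kg. Starts sole down, lengthwise in a wrong cradle.
- wooden_plane: the long hand plane: light beech, 190 mm long, 54 mm wide, a rounded horn near the toe, hand rest at the back, iron between. Origin at the centre of its sole, x along its length to the toe, z up. Grip from above across the 54 mm width at its middle: flat sides up to 44 mm above the sole, balanced there; 80 mm high in all, about 0.6 kg. Starts sole down, lengthwise in a wrong cradle.
- short_cradle: light-wood storage cradle, fixed to the bench, for the short brass plane: flat board 125 mm long (x) by 78 mm (y), its red felt 10 mm above the bench, a lip along each long side (6 mm wide, top 14 mm above the bench, 66 mm between lips), ends open. A plane may face either way in it. Origin at its centre, at bench height. A wrong plane lies in it at the start.
- medium_cradle: light-wood storage cradle, fixed to the bench, for the medium iron plane: flat board 165 mm long (x) by 78 mm (y), its green felt 10 mm above the bench, a lip along each long side (6 mm wide, top 14 mm above the bench, 66 mm between lips), ends open. A plane may face either way in it. Origin at its centre, at bench height. A wrong plane lies in it at the start.
- long_cradle: light-wood storage cradle, fixed to the bench, for the long wooden plane: flat board 205 mm long (x) by 78 mm (y), its blue felt 10 mm above the bench, a lip along each long side (6 mm wide, top 14 mm above the bench, 66 mm between lips), ends open. A plane may face either way in it. Origin at its centre, at bench height. A wrong plane lies in it at the start.
- cork_mat: the free spot: a bare brown cork mat fixed to the bench, 220 mm (x) by 100 mm (y), 4 mm thick. Origin at its centre on the bench surface. Empty at the start, room for one plane.
- oil_bottle: bystander: a small white oil bottle with a yellow band and red spout, 36 mm across and 98 mm high, standing among the cradles. Origin at the centre of its underside, z up.
- marking_knife: bystander: a marking knife lying flat among the cradles, dark-wood handle and short steel blade, 150 mm long (x, blade at +x), 15 mm wide, 12 mm high. Origin at its middle, on the bench; z up.
- carpenter_pencil: bystander: a flat red carpenter's pencil lying among the cradles, 185 mm long (x), 14 mm wide, 8 mm high. Origin at its middle, on the bench; z up.

How it is judged (in metres and radians):
On the way:
1. one of the planes has been parked, sole down and let go, on the cork mat (((horizontal distance between brass_plane and cork_mat below 0.04 m and z of brass_plane in the frame of cork_mat below 0.008 m and angle between brass_plane's own z axis and vertical below 0.06 rad and contact force between the fingers and brass_plane below 0.1 N) or (horizontal distance between iron_plane and cork_mat below 0.04 m and z of iron_plane in the frame of cork_mat below 0.008 m and angle between iron_plane's own z axis and vertical below 0.06 rad and contact force between the fingers and iron_plane below 0.1 N) or (horizontal distance between wooden_plane and cork_mat below 0.04 m and z of wooden_plane in the frame of cork_mat below 0.008 m and angle between wooden_plane's own z axis and vertical below 0.06 rad and contact force between the fingers and wooden_plane below 0.1 N))), for 0.2 s.
At the end, for the whole second after the job is handed in: Each plane lies at rest and let go, sole flat on the felt of its own cradle: centre within 15 mm of the cradle's centre, its length within 0.2 rad of the cradle's (either way round), tilted less than 0.06 rad, sole within 4 mm of the felt's height (horizontal distance between brass_plane and short_cradle below 0.015 m and z of brass_plane in the frame of short_cradle between 0.006 and 0.0135 m and angle between the x axis of brass_plane and the x axis of short_cradle, either way round below 0.2 rad and angle between each of brass_plane, iron_plane, wooden_plane's own z axis and vertical below 0.06 rad and linear speed of each of brass_plane, iron_plane, wooden_plane below 0.02 m/s and contact force between the fingers and brass_plane below 0.1 N and horizontal distance between iron_plane and medium_cradle below 0.015 m and z of iron_plane in the frame of medium_cradle between 0.006 and 0.0135 m and angle between the x axis of iron_plane and the x axis of medium_cradle, either way round below 0.2 rad and contact force between the fingers and iron_plane below 0.1 N and horizontal distance between wooden_plane and long_cradle below 0.015 m and z of wooden_plane in the frame of long_cradle between 0.006 and 0.0135 m and angle between the x axis of wooden_plane and the x axis of long_cradle, either way round below 0.2 rad and contact force between the fingers and wooden_plane below 0.1 N); the robot touches nothing.
It fails at once if a plane is dropped: let go more than about 10 mm above where it comes to rest ((height (world z) of brass_plane above 0.022 m and contact force between the fingers and brass_plane below 0.02 N) or (height (world z) of iron_plane above 0.022 m and contact force between the fingers and iron_plane below 0.02 N) or (height (world z) of wooden_plane above 0.022 m and contact force between the fingers and wooden_plane below 0.02 N)).
It fails at once if a plane is tipped over (more than 35 degrees) (angle between any of brass_plane, iron_plane, wooden_plane's own z axis and vertical above 0.6 rad).
It fails at once if the oil bottle, the marking knife or the carpenter's pencil is pushed more than 25 mm from its place, or the bottle knocked over (distance of any of oil_bottle, marking_knife, carpenter_pencil from where it was at the start of the episode above 0.025 m or angle between oil_bottle's own z axis and vertical above 0.5 rad).
It also fails if it takes over 120 s, if anything falls off the work surface, if the arm or the gripper's body presses on something with over 40 N, if the wrist force passes 120 N, or if a joint passes its speed limit or range.

## Working session

There is one attempt and no reset: what is moved stays moved. The work goes in short steps, Python scripts to look and compute and a shell command to move; the robot and the scene stay as the last step left them, time stands still between calls to the robot, and variables do not carry over. Pictures are saved under pics/ and viewed, at most 14 in all, crops included, and the job is handed in when it is done.

```bash
mkdir -p pics; cat > h.py <<'E'
import numpy as np, cv2
from cell import ctrl, viewer, silhouettes
def cloud(cam,d):
    m=viewer.camera_model(cam); v,u=np.mgrid[:420,:560]
    P=np.stack([(u-m['cx'])/m['fx']*d,(v-m['cy'])/m['fy']*d,d],-1)
    T=np.array(m['T']); return P@T[:3,:3].T+T[:3,3]
E
python3 - <<'E'
from h import *
print(ctrl.read_state())
im,d=viewer.get_image('top'); P=cloud('top',d)
cv2.imwrite('pics/top.png',im[...,::-1])
for n in "brass_plane iron_plane wooden_plane short_cradle medium_cradle long_cradle cork_mat oil_bottle marking_knife carpenter_pencil".split():
    for r in silhouettes('top',n)[:2]:
        q=P[r['pixels']&(d>0)]
        (c,s,a)=cv2.minAreaRect(q[:,:2].astype(np.float32))
        print(n,round(r['score'],2),r['xy'],np.round(c),np.round(s),round(a,1),'z',np.round(np.percentile(q[:,2],[5,50,95])))
im,d=viewer.get_image('scene');cv2.imwrite('pics/scene.png',im[...,::-1])
E
```

```text
{'clock': 0.0, 'qpos': array([ 1.121232  ,  0.62932483,  0.03841391,  1.51837108, -0.02701495,
        0.99625898, -0.02001948]), 'qd': array([ 0.00158617, -0.00080426, -0.00174901,  0.00011463, -0.00223923,
        0.0012404 , -0.00026599]), 'tau': array([-1.32014825e-04, -5.63405335e+01,  1.22608624e+00, -1.93449891e+01,
        1.09870109e-02,  1.07219210e-02, -2.45719264e-06]), 'eef_pos': array([ 243.19935856, -602.1668996 ,  249.40133158]), 'tool_rot': array([-3.13974720e+00, -5.89158594e-06,  3.83759316e-01]), 'force': array([-0.69742592, -0.42837207, -0.00800737]), 'torque': array([-0.00441647,  0.00731075, -0.01473277]), 'gripper_force': 0.0, 'width': 85.43416847522785}
brass_plane 0.88 [319.4, 191.0] [ 568. -112.] [ 39. 111.] 70.7 z [14. 33. 44.]
iron_plane 0.71 [413.9, 187.2] [ 587. -374.] [148.  61.] 1.4 z [13. 31. 48.]
wooden_plane 0.91 [141.0, 205.3] [543. 379.] [ 55. 199.] 80.7 z [26. 54. 71.]
wooden_plane 0.72 [402.5, 183.6] [ 594. -372.] [126.  85.] 1.5 z [ 3. 11. 16.]
short_cradle 0.69 [320.3, 194.3] [ 570. -114.] [ 42. 116.] 68.3 z [14. 32. 44.]
short_cradle 0.65 [140.6, 207.4] [540. 390.] [ 77. 198.] 80.2 z [16. 53. 70.]
medium_cradle 0.77 [152.8, 206.7] [536. 347.] [ 17. 162.] 80.1 z [-1. 10. 16.]
long_cradle 0.84 [328.2, 191.4] [ 576. -116.] [ 83. 210.] 69.8 z [ 4. 10. 16.]
cork_mat 0.9 [229.8, 214.3] [518. 139.] [103. 220.] 70.7 z [-1.  3.  7.]
oil_bottle 0.57 [278.8, 211.1] [514.   1.] [29. 34.] 88.7 z [38. 64. 91.]
marking_knife 0.85 [190.1, 237.1] [460. 248.] [ 19. 158.] 87.4 z [ 3.  9. 15.]
marking_knife 0.17 [139.6, 205.5] [541. 389.] [ 80. 197.] 83.0 z [16. 53. 70.]
carpenter_pencil 0.56 [362.5, 206.6] [ 532. -234.] [ 15. 178.] 88.2 z [ 2.  7. 10.]
```

View pics/top.png

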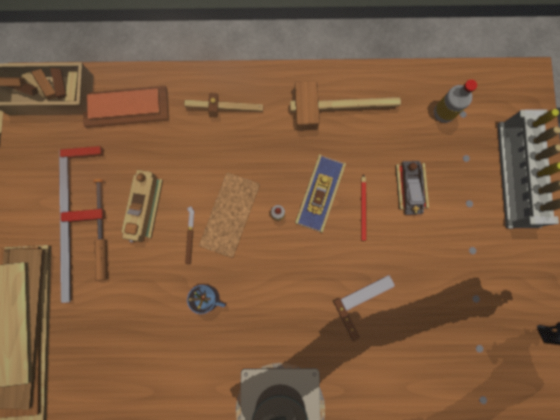

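The top view shows the brass plane in the blue long cradle at px (320,193), the iron plane in the short cradle at (413,187), and the wooden plane in the medium cradle at (138,206). The mat is empty at (230,214), and the bottle is at (279,211). My plan is brass→mat, wooden→long, iron→medium, brass→short.

```bash
cat >> h.py <<'E'
from scipy.spatial.transform import Rotation as Ro
def to(x,y,z,yawdeg):
    """shift/turn in tool axes to a tool-down pose; yaw modulo half turn"""
    s=ctrl.read_state(); R=Ro.from_euler('xyz',s['tool_rot']); p=s['eef_pos']
    best=None
    for k in (0,180):
        w=(R.inv()*Ro.from_euler('xyz',[np.pi,0,np.radians(yawdeg+k)])).as_rotvec()
        if best is None or np.linalg.norm(w)<np.linalg.norm(best): best=w
    print('xyz',np.round(R.inv().apply(np.array([x,y,z])-p),1),'ang',np.round(best,3),'q7',round(s['qpos'][6],2))
E
python3 -c "
from h import *
to(569,-112,250,-20)"
```

```text
xyz [ 4.856e+02 -3.331e+02  3.000e-01] ang [ 0.    -0.     0.733] q7 -0.02
```

```bash
python3 -m creep '[{"jaw":1,"xyz":[486,-333,0],"angular":[0,0,0.733]},{"jaw":1,"xyz":[486,-333,0],"angular":[0,0,0.733]},{"jaw":1,"xyz":[486,-333,0],"angular":[0,0,0.733]},{"jaw":1,"xyz":[486,-333,0],"angular":[0,0,0.733]},{"jaw":1,"xyz":[486,-333,0],"angular":[0,0,0.733]},{"jaw":1,"xyz":[486,-333,0],"angular":[0,0,0.733]},{"jaw":1,"xyz":[486,-333,0],"angular":[0,0,0.733]},{"jaw":1,"xyz":[486,-333,0],"angular":[0,0,0.733]},{"jaw":1,"xyz":[486,-333,0],"angular":[0,0,0.733]},{"jaw":1,"xyz":[486,-333,0],"angular":[0,0,0.733]},{"jaw":1,"xyz":[486,-333,0],"angular":[0,0,0.733]},{"jaw":1,"xyz":[486,-333,0],"angular":[0,0,0.733]}]'
cat >> h.py <<'E'
def look(names,fn,cam='wrist'):
    s=ctrl.read_state();im,d=viewer.get_image(cam);P=cloud(cam,d);cv2.imwrite('pics/'+fn,im[...,::-1])
    print('tcp',np.round(s['eef_pos'],1),np.round(np.degrees(s['tool_rot']),1))
    for n in names:
        for r in silhouettes(cam,n)[:1]:
            m=cv2.erode(r['pixels'].astype(np.uint8),np.ones((3,3)))>0
            q=P[m&(d>0)]; q=q[q[:,2]>np.percentile(q[:,2],2)]
            (c,s_,a)=cv2.minAreaRect(q[:,:2].astype(np.float32))
            if s_[0]<s_[1]: a-=90; s_=s_[::-1]
            print(n,round(r['score'],2),np.round(c,1),np.round(s_,1),'yaw',round((a+90)%180-90,1),'z',np.round(np.percentile(q[:,2],[5,50,95])))
E
python3 -c "
from h import *
look(['brass_plane','long_cradle','oil_bottle'],'w1.png')"
```

```text
clock: 2.1
eef_pos: [568.5, -113.6, 250.3]
tool_rot: [3.14, 0.0, -0.351]
force: [-0.6, -0.6, -0.1]
width: 85.5
gripper_force: 0.0
tcp [ 568.5 -113.6  250.3] [179.9   0.  -20.1]
brass_plane 0.68 [ 567.3 -113.1] [110.3  38.8] yaw -18.6 z [17. 36. 45.]
long_cradle 0.97 [ 571.8 -116.8] [204.3  77.7] yaw -20.1 z [ 9. 11. 15.]
oil_bottle 0.84 [517.7  -2.5] [33.2 24.9] yaw 42.4 z [17. 60. 86.]
```

View pics/w1.png

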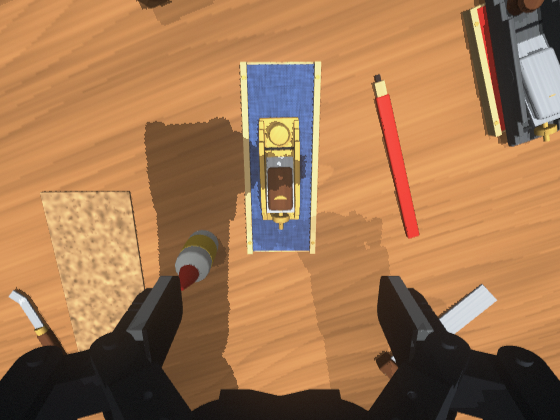

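The wrist view shows the brass plane at px (280,170) in the blue cradle, knob up. The bottle at (200,258) and the pencil are clear of the fingers.

```bash
python3 -c "
from h import *
to(567.5,-113.2,37,-19.3)"
```

```text
xyz [-1.300e+00 -1.000e-01  2.135e+02] ang [ 0.001 -0.    -0.015] q7 -1.63
```

```bash
python3 -m creep '[{"jaw":1,"xyz":[-1,0,60],"angular":[0,0,-0.015]},{"jaw":1,"xyz":[-1,0,120],"angular":[0,0,-0.015]},{"jaw":1,"xyz":[-1,0,170],"angular":[0,0,-0.015]},{"jaw":1,"xyz":[-1,0,195],"angular":[0,0,-0.015]},{"jaw":1,"xyz":[-1,0,207],"angular":[0,0,-0.015]},{"jaw":1,"xyz":[-1,0,213],"angular":[0,0,-0.015]},{"jaw":1,"xyz":[-1,0,213],"angular":[0,0,-0.015]},{"jaw":1,"xyz":[-1,0,213],"angular":[0,0,-0.015]}]'; python3 -m creep '[{"jaw":-1,"xyz":[0,0,0],"angular":[0,0,0]},{"jaw":-1,"xyz":[0,0,0],"angular":[0,0,0]},{"jaw":-1,"xyz":[0,0,0],"angular":[0,0,0]},{"jaw":-1,"xyz":[0,0,0],"angular":[0,0,0]},{"jaw":-1,"xyz":[0,0,0],"angular":[0,0,0]},{"jaw":-1,"xyz":[0,0,0],"angular":[0,0,0]},{"jaw":-1,"xyz":[0,0,0],"angular":[0,0,0]},{"jaw":-1,"xyz":[0,0,0],"angular":[0,0,0]}]'
```

```text
clock: 3.3
eef_pos: [569.2, -111.8, 38.4]
tool_rot: [-3.141, -0.002, -0.334]
force: [-0.5, 0.1, 0.6]
width: 85.8
gripper_force: 0.0
clock: 4.3
eef_pos: [568.7, -112.1, 38.0]
tool_rot: [3.141, -0.001, -0.334]
force: [-0.9, 0.2, 5.6]
width: 38.4
gripper_force: 62.9
```

```bash
python3 -m creep '[{"jaw":-1,"xyz":[0,0,-5],"angular":[0,0,0]},{"jaw":-1,"xyz":[0,0,-20],"angular":[0,0,0]},{"jaw":-1,"xyz":[0,0,-50],"angular":[0,0,0]},{"jaw":-1,"xyz":[0,0,-90],"angular":[0,0,0]},{"jaw":-1,"xyz":[0,0,-120],"angular":[0,0,0]},{"jaw":-1,"xyz":[0,0,-140],"angular":[0,0,0]},{"jaw":-1,"xyz":[0,0,-140],"angular":[0,0,0]},{"jaw":-1,"xyz":[0,0,-140],"angular":[0,0,0]}]'; python3 -c "
from h import *
to(518,139,178,-19.3)"
```

```text
clock: 5.3
eef_pos: [567.7, -111.3, 176.7]
tool_rot: [3.142, 0.002, -0.334]
force: [-0.2, 0.9, -4.8]
width: 38.9
gripper_force: 61.8
xyz [-129.  -220.2   -1.1] ang [0.    0.002 0.003] q7 -1.59
```

```bash
python3 -m creep '[{"jaw":-1,"xyz":[-13,-22,0],"angular":[0,0,0]},{"jaw":-1,"xyz":[-35,-60,0],"angular":[0,0,0]},{"jaw":-1,"xyz":[-60,-103,0],"angular":[0,0,0]},{"jaw":-1,"xyz":[-85,-145,0],"angular":[0,0,0]},{"jaw":-1,"xyz":[-105,-180,0],"angular":[0,0,0]},{"jaw":-1,"xyz":[-120,-205,0],"angular":[0,0,0]},{"jaw":-1,"xyz":[-129,-220,0],"angular":[0,0,0]},{"jaw":-1,"xyz":[-129,-220,0],"angular":[0,0,0]},{"jaw":-1,"xyz":[-129,-220,0],"angular":[0,0,0]}]'; python3 -c "
from h import *
look(['cork_mat','brass_plane'],'w2.png')
to(518,139,32,-19.3)"
```

```text
clock: 6.42
eef_pos: [519.1, 136.6, 177.1]
tool_rot: [3.14, -0.0, -0.336]
force: [0.6, -0.3, -3.7]
width: 38.8
gripper_force: 61.7
tcp [519.1 136.6 177.1] [179.9  -0.  -19.3]
cork_mat 0.63 [537.3 129.3] [171.2  99.7] yaw -19.8 z [3. 4. 6.]
brass_plane 0.64 [518.5 137. ] [112.2  39.8] yaw -19.6 z [156. 175. 184.]
xyz [ -1.8  -1.8 145.3] ang [ 0.001 -0.     0.   ] q7 -2.02
```

View pics/w2.png

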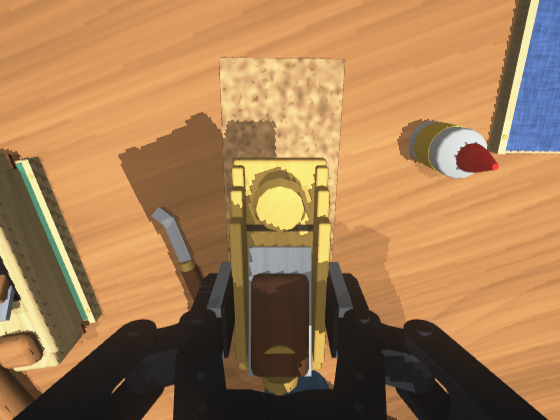

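Brass hangs level in the grip over the cork mat, with the mat's edges at columns 220–345. Setting it down.

```bash
python3 -m creep '[{"jaw":-1,"xyz":[-2,-2,40],"angular":[0,0,0]},{"jaw":-1,"xyz":[-2,-2,90],"angular":[0,0,0]},{"jaw":-1,"xyz":[-2,-2,120],"angular":[0,0,0]},{"jaw":-1,"xyz":[-2,-2,134],"angular":[0,0,0]},{"jaw":-1,"xyz":[-2,-2,140],"angular":[0,0,0]},{"jaw":-1,"xyz":[-2,-2,143],"angular":[0,0,0]},{"jaw":-1,"xyz":[-2,-2,144],"angular":[0,0,0]},{"jaw":-1,"xyz":[-2,-2,144],"angular":[0,0,0]},{"jaw":-1,"xyz":[-2,-2,144],"angular":[0,0,0]}]'
```

```text
clock: 7.7
eef_pos: [517.8, 141.2, 33.8]
tool_rot: [-3.141, -0.001, -0.334]
force: [-0.4, 0.9, -5.0]
width: 39.0
gripper_force: 61.6
```

```bash
python3 -m creep '[{"jaw":-1,"xyz":[0,0,1],"angular":[0,0,0]},{"jaw":-1,"xyz":[0,0,1.5],"angular":[0,0,0]},{"jaw":-1,"xyz":[0,0,1.5],"angular":[0,0,0]},{"jaw":-1,"xyz":[0,0,1.5],"angular":[0,0,0]}]'
```

```text
clock: 8.2
eef_pos: [517.6, 141.1, 32.0]
tool_rot: [-3.141, -0.0, -0.334]
force: [-0.8, 1.5, -1.4]
width: 38.4
gripper_force: 62.0
```

Touching; release, rise, and go to the wooden plane.

```bash
python3 -m creep '[{"jaw":1,"xyz":[0,0,0.5],"angular":[0,0,0]},{"jaw":1,"xyz":[0,0,0.5],"angular":[0,0,0]},{"jaw":1,"xyz":[0,0,0.5],"angular":[0,0,0]},{"jaw":1,"xyz":[0,0,0.5],"angular":[0,0,0]},{"jaw":1,"xyz":[0,0,0.5],"angular":[0,0,0]},{"jaw":1,"xyz":[0,0,-40],"angular":[0,0,0]},{"jaw":1,"xyz":[0,0,-100],"angular":[0,0,0]},{"jaw":1,"xyz":[0,0,-160],"angular":[0,0,0]},{"jaw":1,"xyz":[0,0,-218],"angular":[0,0,0]},{"jaw":1,"xyz":[0,0,-218],"angular":[0,0,0]},{"jaw":1,"xyz":[0,0,-218],"angular":[0,0,0]}]'; python3 -c "
from h import *
to(543,379,250,-10)
look(['brass_plane'],'w3.png')"
```

```text
clock: 9.57
eef_pos: [516.9, 141.1, 249.6]
tool_rot: [3.142, 0.001, -0.334]
force: [-1.2, 0.2, -0.4]
width: 85.6
gripper_force: 0.0
xyz [ -53.3 -233.3   -0.4] ang [ 0.     0.001 -0.16 ] q7 -2.05
tcp [516.9 141.1 249.6] [180.    0.  -19.1]
brass_plane 0.67 [515.1 141.3] [111.4  37.7] yaw -20.0 z [10. 29. 39.]
```

```bash
python3 -m creep '[{"jaw":1,"xyz":[-53,-233,0],"angular":[0,0,-0.16]},{"jaw":1,"xyz":[-53,-233,0],"angular":[0,0,-0.16]},{"jaw":1,"xyz":[-53,-233,0],"angular":[0,0,-0.16]},{"jaw":1,"xyz":[-53,-233,0],"angular":[0,0,-0.16]},{"jaw":1,"xyz":[-53,-233,0],"angular":[0,0,-0.16]},{"jaw":1,"xyz":[-53,-233,0],"angular":[0,0,-0.16]},{"jaw":1,"xyz":[-53,-233,0],"angular":[0,0,-0.16]}]'; python3 -c "
from h import *
look(['wooden_plane','medium_cradle','marking_knife'],'w4.png')"
```

```text
clock: 10.55
eef_pos: [544.2, 376.4, 249.2]
tool_rot: [3.14, 0.001, -0.177]
force: [0.1, -0.3, 0.1]
width: 85.3
gripper_force: 0.0
tcp [544.2 376.4 249.2] [179.9   0.  -10.1]
wooden_plane 0.81 [536.6 380.3] [186.7  51.7] yaw -9.8 z [54. 55. 78.]
medium_cradle 0.92 [538.9 379. ] [162.3  77.9] yaw -9.3 z [10. 14. 16.]
marking_knife 0.67 [458.6 247.9] [153.6  15. ] yaw -1.4 z [ 7. 12. 14.]
```

View pics/w4.png

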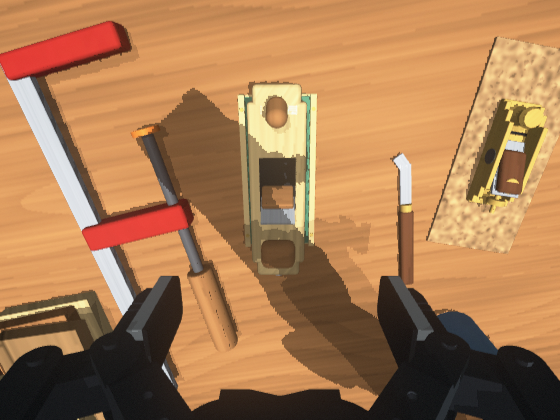

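The wrist view shows the wooden plane centred at px (278,178) over the green cradle. The chisel at (180,200) and the knife at (405,220) are clear.

```bash
python3 -c "
from h import *
to(537.3,380,45,-9.8)"
```

```text
xyz [ -7.2  -1.2 205. ] ang [-0.    -0.    -0.005] q7 -2.26
```

```bash
python3 -m creep '[{"jaw":1,"xyz":[-7,-1,60],"angular":[0,0,-0.005]},{"jaw":1,"xyz":[-7,-1,110],"angular":[0,0,-0.005]},{"jaw":1,"xyz":[-7,-1,160],"angular":[0,0,-0.005]},{"jaw":1,"xyz":[-7,-1,190],"angular":[0,0,-0.005]},{"jaw":1,"xyz":[-7,-1,204],"angular":[0,0,-0.005]},{"jaw":1,"xyz":[-7,-1,204],"angular":[0,0,-0.005]},{"jaw":1,"xyz":[-7,-1,204],"angular":[0,0,-0.005]},{"jaw":-1,"xyz":[-7,-1,204],"angular":[0,0,-0.005]},{"jaw":-1,"xyz":[-7,-1,204],"angular":[0,0,-0.005]},{"jaw":-1,"xyz":[-7,-1,204],"angular":[0,0,-0.005]},{"jaw":-1,"xyz":[-7,-1,204],"angular":[0,0,-0.005]},{"jaw":-1,"xyz":[-7,-1,204],"angular":[0,0,-0.005]}]'; python3 -m creep '[{"jaw":-1,"xyz":[0,0,0],"angular":[0,0,0]},{"jaw":-1,"xyz":[0,0,0],"angular":[0,0,0]},{"jaw":-1,"xyz":[0,0,0],"angular":[0,0,0]}]'
```

```text
clock: 12.25
eef_pos: [537.7, 380.6, 47.2]
tool_rot: [-3.141, -0.001, -0.169]
force: [-1.9, -0.7, 5.8]
width: 53.0
gripper_force: 67.0
clock: 12.62
eef_pos: [537.7, 380.6, 47.2]
tool_rot: [-3.141, -0.001, -0.169]
force: [-0.7, -0.9, 5.3]
width: 53.0
gripper_force: 67.0
```

```bash
python3 -m creep '[{"jaw":-1,"xyz":[0,0,-5],"angular":[0,0,0]},{"jaw":-1,"xyz":[0,0,-20],"angular":[0,0,0]},{"jaw":-1,"xyz":[0,0,-50],"angular":[0,0,0]},{"jaw":-1,"xyz":[0,0,-90],"angular":[0,0,0]},{"jaw":-1,"xyz":[0,0,-130],"angular":[0,0,0]},{"jaw":-1,"xyz":[0,0,-150],"angular":[0,0,0]},{"jaw":-1,"xyz":[0,0,-150],"angular":[0,0,0]},{"jaw":-1,"xyz":[0,0,-150],"angular":[0,0,0]}]'; python3 -c "
from h import *
to(571.8,-116.8,196,-20)"
```

```text
clock: 13.62
eef_pos: [536.1, 380.2, 194.7]
tool_rot: [3.14, 0.002, -0.169]
force: [-0.0, 0.2, -6.6]
width: 53.1
gripper_force: 65.6
xyz [118.9 483.9  -0.7] ang [0.002 0.002 0.18 ] q7 -2.25
```

```bash
python3 -m creep '[{"jaw":-1,"xyz":[5,20,0],"angular":[0,0,0.01]},{"jaw":-1,"xyz":[14,57,0],"angular":[0,0,0.02]},{"jaw":-1,"xyz":[27,110,0],"angular":[0,0,0.04]},{"jaw":-1,"xyz":[41,167,0],"angular":[0,0,0.06]},{"jaw":-1,"xyz":[55,224,0],"angular":[0,0,0.08]},{"jaw":-1,"xyz":[69,281,0],"angular":[0,0,0.1]},{"jaw":-1,"xyz":[83,338,0],"angular":[0,0,0.12]},{"jaw":-1,"xyz":[97,395,0],"angular":[0,0,0.15]},{"jaw":-1,"xyz":[108,440,0],"angular":[0,0,0.17]},{"jaw":-1,"xyz":[115,470,0],"angular":[0,0,0.18]},{"jaw":-1,"xyz":[119,484,0],"angular":[0,0,0.18]},{"jaw":-1,"xyz":[119,484,0],"angular":[0,0,0.18]}]';  python3 -m creep '[{"jaw":-1,"xyz":[0,0,0],"angular":[0,0,0]},{"jaw":-1,"xyz":[0,0,0],"angular":[0,0,0]}]'; python3 -c "
from h import *
look(['wooden_plane','long_cradle'],'w5.png')
to(571.8,-116.8,47,-20)"
```

```text
clock: 15.12
eef_pos: [572.3, -117.2, 195.3]
tool_rot: [3.141, 0.001, -0.351]
force: [-0.4, 0.6, -7.4]
width: 53.0
gripper_force: 65.4
clock: 15.38
eef_pos: [573.0, -114.3, 195.7]
tool_rot: [-3.141, 0.001, -0.346]
force: [0.0, 0.7, -5.9]
width: 53.1
gripper_force: 65.4
tcp [ 573.  -114.3  195.7] [-179.9    0.   -19.8]
wooden_plane 0.6 [ 597.6 -123.3] [134.1  52.9] yaw -19.9 z [202. 203. 235.]
long_cradle 0.2 [ 578.9 -355. ] [134.3  21. ] yaw 0.2 z [14. 25. 37.]
xyz [ -0.6   1.8 148.9] ang [-0.     0.     0.001] q7 -1.6
```

View pics/w5.png

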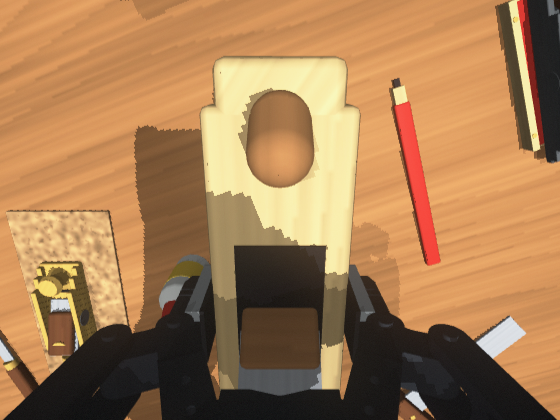

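Wooden plane is held level over the long cradle, and the bottle at (185,285) lies off to the side and lower. Descending.

```bash
python3 -m creep '[{"jaw":-1,"xyz":[-1,2,30],"angular":[0,0,0]},{"jaw":-1,"xyz":[-1,2,75],"angular":[0,0,0]},{"jaw":-1,"xyz":[-1,2,115],"angular":[0,0,0]},{"jaw":-1,"xyz":[-1,2,135],"angular":[0,0,0]},{"jaw":-1,"xyz":[-1,2,143],"angular":[0,0,0]},{"jaw":-1,"xyz":[-1,2,146],"angular":[0,0,0]},{"jaw":-1,"xyz":[-1,2,147],"angular":[0,0,0]},{"jaw":-1,"xyz":[-1,2,148],"angular":[0,0,0]},{"jaw":-1,"xyz":[-1,2,148],"angular":[0,0,0]},{"jaw":-1,"xyz":[-1,2,148],"angular":[0,0,0]}]'
```

```text
clock: 16.77
eef_pos: [571.5, -117.9, 48.1]
tool_rot: [-3.141, -0.001, -0.349]
force: [-0.7, -0.1, -6.5]
width: 53.0
gripper_force: 65.3
```

```bash
python3 -m creep '[{"jaw":-1,"xyz":[0,-1,0.8],"angular":[0,0,0]},{"jaw":-1,"xyz":[0,-1,1.5],"angular":[0,0,0]},{"jaw":-1,"xyz":[0,-1,1.5],"angular":[0,0,0]},{"jaw":-1,"xyz":[0,-1,1.5],"angular":[0,0,0]}]'
```

```text
clock: 17.27
eef_pos: [571.8, -117.1, 47.2]
tool_rot: [-3.141, -0.001, -0.349]
force: [-3.1, -0.4, 6.5]
width: 52.9
gripper_force: 66.8
```

Seated. Release, rise, head for the iron plane at about (588,-374), yaw ~1.5°.

```bash
python3 -m creep '[{"jaw":1,"xyz":[0,0,0],"angular":[0,0,0]},{"jaw":1,"xyz":[0,0,0],"angular":[0,0,0]},{"jaw":1,"xyz":[0,0,0],"angular":[0,0,0]},{"jaw":1,"xyz":[0,0,0],"angular":[0,0,0]},{"jaw":1,"xyz":[0,0,-40],"angular":[0,0,0]},{"jaw":1,"xyz":[0,0,-100],"angular":[0,0,0]},{"jaw":1,"xyz":[0,0,-160],"angular":[0,0,0]},{"jaw":1,"xyz":[0,0,-203],"angular":[0,0,0]},{"jaw":1,"xyz":[0,0,-203],"angular":[0,0,0]},{"jaw":1,"xyz":[0,0,-203],"angular":[0,0,0]}]'; python3 -c "
from h import *
look(['wooden_plane','long_cradle'],'w6.png')
to(588,-374,250,1.5)"
```

```text
clock: 18.52
eef_pos: [571.1, -116.7, 248.7]
tool_rot: [-3.142, 0.001, -0.349]
force: [-0.2, 0.3, -0.6]
width: 85.2
gripper_force: 0.0
tcp [ 571.1 -116.7  248.7] [-1.8e+02  1.0e-01 -2.0e+01]
wooden_plane 0.75 [ 570.1 -116.6] [186.9  53. ] yaw -20.3 z [53. 54. 76.]
long_cradle 0.68 [ 570.9 -116.3] [203.6  77.6] yaw -19.5 z [ 9. 13. 15.]
xyz [104.2 235.9  -2.4] ang [ 0.     0.003 -0.375] q7 -1.61
```

```bash
python3 -m creep '[{"jaw":1,"xyz":[104,236,0],"angular":[0,0,-0.375]},{"jaw":1,"xyz":[104,236,0],"angular":[0,0,-0.375]},{"jaw":1,"xyz":[104,236,0],"angular":[0,0,-0.375]},{"jaw":1,"xyz":[104,236,0],"angular":[0,0,-0.375]},{"jaw":1,"xyz":[104,236,0],"angular":[0,0,-0.375]},{"jaw":1,"xyz":[104,236,0],"angular":[0,0,-0.375]},{"jaw":1,"xyz":[104,236,0],"angular":[0,0,-0.375]},{"jaw":1,"xyz":[104,236,0],"angular":[0,0,-0.375]}]'; python3 -c "
from h import *
look(['iron_plane','short_cradle','carpenter_pencil'],'w7.png')"
```

```text
clock: 19.68
eef_pos: [589.4, -372.1, 249.4]
tool_rot: [-3.141, -0.0, 0.028]
force: [0.3, 0.2, 0.0]
width: 85.7
gripper_force: 0.0
tcp [ 589.4 -372.1  249.4] [-179.9   -0.     1.6]
iron_plane 0.78 [ 585.4 -370.4] [147.9  47.2] yaw -0.2 z [17. 35. 50.]
short_cradle 0.88 [ 589.3 -371.8] [122.4  76.7] yaw 2.4 z [10. 12. 15.]
carpenter_pencil 0.7 [ 536.9 -236.2] [173.1  14.3] yaw -1.4 z [6. 8. 9.]
```

View pics/w7.png

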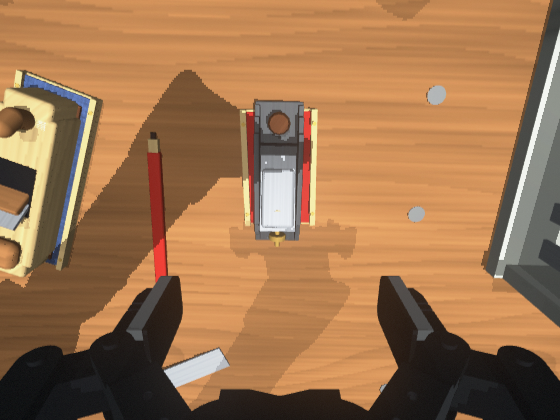

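Iron plane lies at px (278,170), knob forward, in the red cradle. The pencil at (157,205) is clear.

```bash
python3 -c "
from h import *
to(586.2,-370.8,38,0.4)"
```

```text
xyz [ -2.7  -2.9 211.6] ang [ 0.   -0.    0.02] q7 -0.94
```

```bash
python3 -m creep '[{"jaw":1,"xyz":[-3,-2,60],"angular":[0,0,0.02]},{"jaw":1,"xyz":[-3,-2,115],"angular":[0,0,0.02]},{"jaw":1,"xyz":[-3,-2,165],"angular":[0,0,0.02]},{"jaw":1,"xyz":[-3,-2,197],"angular":[0,0,0.02]},{"jaw":1,"xyz":[-3,-2,211],"angular":[0,0,0.02]},{"jaw":1,"xyz":[-3,-2,211],"angular":[0,0,0.02]},{"jaw":1,"xyz":[-3,-2,211],"angular":[0,0,0.02]},{"jaw":-1,"xyz":[-3,-2,211],"angular":[0,0,0.02]},{"jaw":-1,"xyz":[-3,-2,211],"angular":[0,0,0.02]},{"jaw":-1,"xyz":[-3,-2,211],"angular":[0,0,0.02]},{"jaw":-1,"xyz":[-3,-2,211],"angular":[0,0,0.02]},{"jaw":-1,"xyz":[-3,-2,211],"angular":[0,0,0.02]}]'; python3 -m creep '[{"jaw":-1,"xyz":[0,0,0],"angular":[0,0,0]},{"jaw":-1,"xyz":[0,0,0],"angular":[0,0,0]},{"jaw":-1,"xyz":[0,0,0],"angular":[0,0,0]},{"jaw":-1,"xyz":[0,0,0],"angular":[0,0,0]}]'
```

```text
clock: 21.38
eef_pos: [586.3, -371.8, 39.6]
tool_rot: [-3.141, -0.001, 0.006]
force: [-0.6, 2.7, 5.5]
width: 46.6
gripper_force: 65.6
clock: 21.88
eef_pos: [586.3, -371.8, 39.6]
tool_rot: [-3.141, -0.001, 0.006]
force: [0.4, 1.4, 5.6]
width: 46.7
gripper_force: 65.6
```

```bash
python3 -m creep '[{"jaw":-1,"xyz":[0,0,-5],"angular":[0,0,0]},{"jaw":-1,"xyz":[0,0,-20],"angular":[0,0,0]},{"jaw":-1,"xyz":[0,0,-50],"angular":[0,0,0]},{"jaw":-1,"xyz":[0,0,-90],"angular":[0,0,0]},{"jaw":-1,"xyz":[0,0,-130],"angular":[0,0,0]},{"jaw":-1,"xyz":[0,0,-160],"angular":[0,0,0]},{"jaw":-1,"xyz":[0,0,-160],"angular":[0,0,0]},{"jaw":-1,"xyz":[0,0,-160],"angular":[0,0,0]}]'; python3 -c "
from h import *
to(538.5,379,199,-9.5)"
```

```text
clock: 22.88
eef_pos: [584.4, -371.6, 196.7]
tool_rot: [-3.14, 0.003, 0.006]
force: [0.6, 0.5, -8.5]
width: 46.8
gripper_force: 64.0
xyz [ -41.6 -750.9   -0.8] ang [-0.002  0.003  0.172] q7 -0.95
```

```bash
python3 -m creep '[{"jaw":-1,"xyz":[-1,-15,0],"angular":[0,0,0]},{"jaw":-1,"xyz":[-3,-50,0],"angular":[0,0,0]},{"jaw":-1,"xyz":[-5,-95,0],"angular":[0,0,0]},{"jaw":-1,"xyz":[-8,-145,0],"angular":[0,0,0]},{"jaw":-1,"xyz":[-11,-195,0],"angular":[0,0,0]},{"jaw":-1,"xyz":[-14,-245,0],"angular":[0,0,0]},{"jaw":-1,"xyz":[-16,-295,0],"angular":[0,0,0]},{"jaw":-1,"xyz":[-19,-345,0],"angular":[0,0,0]},{"jaw":-1,"xyz":[-22,-395,0],"angular":[0,0,0]},{"jaw":-1,"xyz":[-24,-435,0],"angular":[0,0,0]},{"jaw":-1,"xyz":[-25,-455,0],"angular":[0,0,0]},{"jaw":-1,"xyz":[-25,-455,0],"angular":[0,0,0]}]'; python3 -c "
from h import *
to(538.5,379,199,-9.5)"
```

```text
clock: 24.38
eef_pos: [556.9, 85.0, 197.6]
tool_rot: [-3.141, 0.002, 0.01]
force: [-0.3, 0.1, -7.2]
width: 46.4
gripper_force: 64.1
xyz [ -15.6 -294.2   -1.1] ang [-0.001  0.002  0.176] q7 -1.63
```

```bash
python3 -m creep '[{"jaw":-1,"xyz":[-1,-20,0],"angular":[0,0,0.01]},{"jaw":-1,"xyz":[-3,-60,0],"angular":[0,0,0.03]},{"jaw":-1,"xyz":[-6,-110,0],"angular":[0,0,0.06]},{"jaw":-1,"xyz":[-9,-160,0],"angular":[0,0,0.09]},{"jaw":-1,"xyz":[-11,-210,0],"angular":[0,0,0.12]},{"jaw":-1,"xyz":[-14,-255,0],"angular":[0,0,0.15]},{"jaw":-1,"xyz":[-15,-280,0],"angular":[0,0,0.17]},{"jaw":-1,"xyz":[-16,-294,0],"angular":[0,0,0.176]},{"jaw":-1,"xyz":[-16,-294,0],"angular":[0,0,0.176]},{"jaw":-1,"xyz":[-16,-294,0],"angular":[0,0,0.176]},{"jaw":-1,"xyz":[-16,-294,0],"angular":[0,0,0.176]}]'; python3 -c "
from h import *
look(['iron_plane','medium_cradle'],'w8.png')
to(538.5,379,40,-9.5)"
```

```text
clock: 25.75
eef_pos: [541.0, 374.3, 198.4]
tool_rot: [3.141, -0.0, -0.173]
force: [-0.3, 0.4, -7.7]
width: 46.7
gripper_force: 64.2
tcp [541.  374.3 198.4] [179.9  -0.   -9.9]
iron_plane 0.86 [549.8 373.4] [128.9  48. ] yaw -9.8 z [176. 193. 206.]
medium_cradle 0.71 [611.  367.2] [76.1 16.7] yaw 80.3 z [ 9. 10. 15.]
xyz [ -2.7  -3.1 158.5] ang [ 0.    -0.    -0.006] q7 -2.22
```

View pics/w8.png

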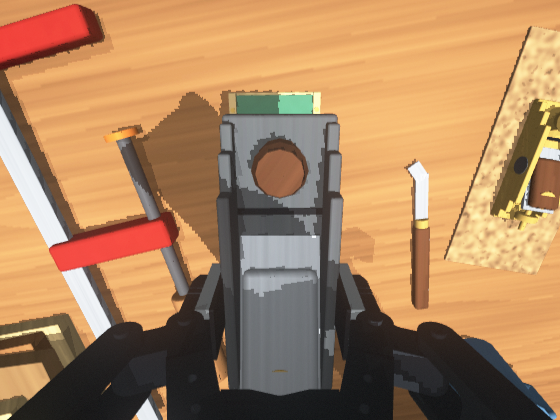

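Iron is held level above the green cradle, whose far end shows at (275,103).

```bash
python3 -m creep '[{"jaw":-1,"xyz":[-2,-3,30],"angular":[0,0,0]},{"jaw":-1,"xyz":[-2,-3,75],"angular":[0,0,0]},{"jaw":-1,"xyz":[-2,-3,120],"angular":[0,0,0]},{"jaw":-1,"xyz":[-2,-3,143],"angular":[0,0,0]},{"jaw":-1,"xyz":[-2,-3,152],"angular":[0,0,0]},{"jaw":-1,"xyz":[-2,-3,156],"angular":[0,0,0]},{"jaw":-1,"xyz":[-2,-3,157],"angular":[0,0,0]},{"jaw":-1,"xyz":[-2,-3,157],"angular":[0,0,0]},{"jaw":-1,"xyz":[-2,-3,157],"angular":[0,0,0]}]'
```

```text
clock: 27.02
eef_pos: [539.2, 380.0, 42.1]
tool_rot: [-3.141, -0.001, -0.17]
force: [-0.5, -0.1, -8.0]
width: 46.8
gripper_force: 64.2
```

```bash
python3 -m creep '[{"jaw":-1,"xyz":[0,0,1],"angular":[0,0,0]},{"jaw":-1,"xyz":[0,0,2],"angular":[0,0,0]},{"jaw":-1,"xyz":[0,0,2.5],"angular":[0,0,0]},{"jaw":-1,"xyz":[0,0,2.5],"angular":[0,0,0]},{"jaw":-1,"xyz":[0,0,2.5],"angular":[0,0,0]}]'
```

```text
clock: 27.65
eef_pos: [538.9, 379.7, 39.6]
tool_rot: [-3.141, -0.0, -0.17]
force: [-3.1, -2.7, 4.4]
width: 46.6
gripper_force: 65.8
```

Seated. Release, rise, return to the brass plane.

```bash
python3 -m creep '[{"jaw":1,"xyz":[0,0,0],"angular":[0,0,0]},{"jaw":1,"xyz":[0,0,0],"angular":[0,0,0]},{"jaw":1,"xyz":[0,0,0],"angular":[0,0,0]},{"jaw":1,"xyz":[0,0,0],"angular":[0,0,0]},{"jaw":1,"xyz":[0,0,-40],"angular":[0,0,0]},{"jaw":1,"xyz":[0,0,-100],"angular":[0,0,0]},{"jaw":1,"xyz":[0,0,-160],"angular":[0,0,0]},{"jaw":1,"xyz":[0,0,-210],"angular":[0,0,0]},{"jaw":1,"xyz":[0,0,-210],"angular":[0,0,0]},{"jaw":1,"xyz":[0,0,-210],"angular":[0,0,0]}]'; python3 -c "
from h import *
look(['iron_plane','medium_cradle'],'w9.png')
to(515.5,141,250,-19.5)"
```

```text
clock: 28.9
eef_pos: [538.3, 379.5, 248.3]
tool_rot: [3.141, 0.001, -0.17]
force: [0.0, 0.0, -1.2]
width: 85.4
gripper_force: 0.0
tcp [538.3 379.5 248.3] [180.    0.   -9.7]
iron_plane 0.69 [537.3 379.7] [148.7  47.9] yaw -9.6 z [16. 34. 49.]
medium_cradle 0.79 [537.9 378.2] [163.8  77.8] yaw -9.0 z [ 8. 10. 14.]
xyz [ 18.2 238.5  -2.5] ang [0.003 0.002 0.17 ] q7 -2.24
```

```bash
python3 -m creep '[{"jaw":1,"xyz":[18,238,0],"angular":[0,0,0.17]},{"jaw":1,"xyz":[18,238,0],"angular":[0,0,0.17]},{"jaw":1,"xyz":[18,238,0],"angular":[0,0,0.17]},{"jaw":1,"xyz":[18,238,0],"angular":[0,0,0.17]},{"jaw":1,"xyz":[18,238,0],"angular":[0,0,0.17]},{"jaw":1,"xyz":[18,238,0],"angular":[0,0,0.17]},{"jaw":1,"xyz":[18,238,0],"angular":[0,0,0.17]},{"jaw":1,"xyz":[18,238,0],"angular":[0,0,0.17]}]'; python3 -c "
from h import *
look(['brass_plane'],'w10.png')
to(515.8,141,32,-19.3)"
```

```text
clock: 30.05
eef_pos: [516.1, 143.4, 248.5]
tool_rot: [3.142, 0.0, -0.338]
force: [0.8, -0.2, 0.6]
width: 85.4
gripper_force: 0.0
tcp [516.1 143.4 248.5] [180.    0.  -19.4]
brass_plane 0.56 [516.1 141.7] [112.1  38.5] yaw -19.2 z [11. 30. 39.]
xyz [  0.4   1.9 216.6] ang [ 0.     0.    -0.002] q7 -2.03
```

```bash
python3 -m creep '[{"jaw":1,"xyz":[0,1,60],"angular":[0,0,0]},{"jaw":1,"xyz":[0,1,120],"angular":[0,0,0]},{"jaw":1,"xyz":[0,1,170],"angular":[0,0,0]},{"jaw":1,"xyz":[0,1,202],"angular":[0,0,0]},{"jaw":1,"xyz":[0,1,216],"angular":[0,0,0]},{"jaw":1,"xyz":[0,1,216],"angular":[0,0,0]},{"jaw":1,"xyz":[0,1,216],"angular":[0,0,0]},{"jaw":-1,"xyz":[0,1,216],"angular":[0,0,0]},{"jaw":-1,"xyz":[0,1,216],"angular":[0,0,0]},{"jaw":-1,"xyz":[0,1,216],"angular":[0,0,0]},{"jaw":-1,"xyz":[0,1,216],"angular":[0,0,0]},{"jaw":-1,"xyz":[0,1,216],"angular":[0,0,0]}]'; python3 -m creep '[{"jaw":-1,"xyz":[0,0,0],"angular":[0,0,0]},{"jaw":-1,"xyz":[0,0,0],"angular":[0,0,0]},{"jaw":-1,"xyz":[0,0,0],"angular":[0,0,0]},{"jaw":-1,"xyz":[0,0,0],"angular":[0,0,0]}]'
```

```text
clock: 31.65
eef_pos: [516.3, 141.4, 33.7]
tool_rot: [-3.141, -0.001, -0.34]
force: [-1.1, -0.1, 5.5]
width: 38.8
gripper_force: 61.1
clock: 32.15
eef_pos: [516.3, 141.4, 33.7]
tool_rot: [-3.141, -0.001, -0.34]
force: [-1.5, -0.1, 5.6]
width: 38.7
gripper_force: 61.1
```

```bash
python3 -m creep '[{"jaw":-1,"xyz":[0,0,-5],"angular":[0,0,0]},{"jaw":-1,"xyz":[0,0,-20],"angular":[0,0,0]},{"jaw":-1,"xyz":[0,0,-50],"angular":[0,0,0]},{"jaw":-1,"xyz":[0,0,-90],"angular":[0,0,0]},{"jaw":-1,"xyz":[0,0,-130],"angular":[0,0,0]},{"jaw":-1,"xyz":[0,0,-165],"angular":[0,0,0]},{"jaw":-1,"xyz":[0,0,-165],"angular":[0,0,0]},{"jaw":-1,"xyz":[0,0,-165],"angular":[0,0,0]}]'; python3 -c "
from h import *
to(589.3,-371.8,199,2)"
```

```text
clock: 33.15
eef_pos: [514.8, 141.1, 197.1]
tool_rot: [3.141, 0.002, -0.34]
force: [-0.8, 0.5, -4.7]
width: 38.5
gripper_force: 61.4
xyz [241.3 458.7  -1.9] ang [ 0.001  0.002 -0.375] q7 -1.99
```

```bash
python3 -m creep '[{"jaw":-1,"xyz":[10,20,0],"angular":[0,0,-0.01]},{"jaw":-1,"xyz":[28,53,0],"angular":[0,0,-0.04]},{"jaw":-1,"xyz":[55,104,0],"angular":[0,0,-0.08]},{"jaw":-1,"xyz":[83,157,0],"angular":[0,0,-0.13]},{"jaw":-1,"xyz":[111,210,0],"angular":[0,0,-0.17]},{"jaw":-1,"xyz":[139,263,0],"angular":[0,0,-0.22]},{"jaw":-1,"xyz":[167,317,0],"angular":[0,0,-0.26]},{"jaw":-1,"xyz":[195,370,0],"angular":[0,0,-0.3]},{"jaw":-1,"xyz":[220,418,0],"angular":[0,0,-0.35]},{"jaw":-1,"xyz":[235,447,0],"angular":[0,0,-0.37]},{"jaw":-1,"xyz":[241,458,0],"angular":[0,0,-0.375]},{"jaw":-1,"xyz":[241,458,0],"angular":[0,0,-0.375]}]'; python3 -m creep '[{"jaw":-1,"xyz":[0,0,0],"angular":[0,0,0]},{"jaw":-1,"xyz":[0,0,0],"angular":[0,0,0]},{"jaw":-1,"xyz":[0,0,0],"angular":[0,0,0]}]'; python3 -c "
from h import *
look(['brass_plane','short_cradle'],'w11.png')
to(589.3,-371.8,40,2)"
```

```text
clock: 34.65
eef_pos: [589.4, -370.5, 195.9]
tool_rot: [-3.139, 0.003, 0.034]
force: [-0.5, 0.2, -4.7]
width: 38.3
gripper_force: 61.4
clock: 35.02
eef_pos: [590.6, -369.9, 198.1]
tool_rot: [-3.141, -0.0, 0.036]
force: [0.1, -0.2, -3.7]
width: 38.8
gripper_force: 61.4
tcp [ 590.6 -369.9  198.1] [-180.    -0.     2.1]
brass_plane 0.62 [ 589.9 -370. ] [114.2  38.9] yaw 2.2 z [175. 194. 203.]
short_cradle 0.72 [ 634.4 -369.5] [76.2 34. ] yaw -87.8 z [ 9. 10. 15.]
xyz [ -1.1   1.  158. ] ang [ 0. -0.  0.] q7 -0.92
```

View pics/w11.png

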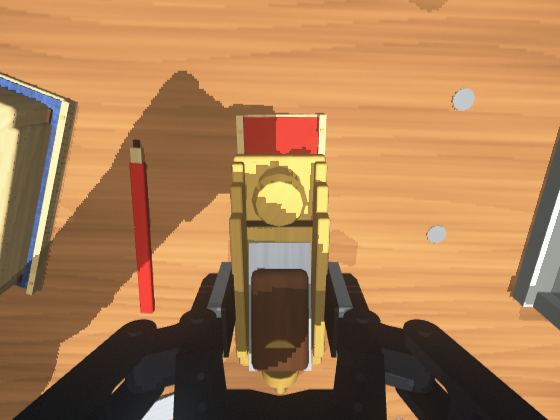

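Brass hangs level, aligned with the red cradle whose far end is at (281,135). Lowering.

```bash
python3 -m creep '[{"jaw":-1,"xyz":[-1,1,30],"angular":[0,0,0]},{"jaw":-1,"xyz":[-1,1,75],"angular":[0,0,0]},{"jaw":-1,"xyz":[-1,1,120],"angular":[0,0,0]},{"jaw":-1,"xyz":[-1,1,143],"angular":[0,0,0]},{"jaw":-1,"xyz":[-1,1,152],"angular":[0,0,0]},{"jaw":-1,"xyz":[-1,1,155],"angular":[0,0,0]},{"jaw":-1,"xyz":[-1,1,156],"angular":[0,0,0]},{"jaw":-1,"xyz":[-1,1,156],"angular":[0,0,0]},{"jaw":-1,"xyz":[-1,1,156],"angular":[0,0,0]}]'
```

```text
clock: 36.3
eef_pos: [589.7, -372.3, 42.7]
tool_rot: [3.141, -0.001, 0.035]
force: [-0.3, 0.3, -4.5]
width: 38.5
gripper_force: 61.4
```

```bash
python3 -m creep '[{"jaw":-1,"xyz":[0,0,1],"angular":[0,0,0]},{"jaw":-1,"xyz":[0,0,2],"angular":[0,0,0]},{"jaw":-1,"xyz":[0,0,3],"angular":[0,0,0]},{"jaw":-1,"xyz":[0,0,3],"angular":[0,0,0]},{"jaw":-1,"xyz":[0,0,3],"angular":[0,0,0]}]'
```

```text
clock: 36.92
eef_pos: [589.3, -372.1, 39.8]
tool_rot: [-3.142, -0.0, 0.035]
force: [-3.3, 1.5, 6.1]
width: 38.6
gripper_force: 62.7
```

```bash
python3 -m creep '[{"jaw":1,"xyz":[0,0,0],"angular":[0,0,0]},{"jaw":1,"xyz":[0,0,0],"angular":[0,0,0]},{"jaw":1,"xyz":[0,0,0],"angular":[0,0,0]},{"jaw":1,"xyz":[0,0,0],"angular":[0,0,0]},{"jaw":1,"xyz":[0,0,-40],"angular":[0,0,0]},{"jaw":1,"xyz":[0,0,-100],"angular":[0,0,0]},{"jaw":1,"xyz":[0,0,-160],"angular":[0,0,0]},{"jaw":1,"xyz":[0,0,-210],"angular":[0,0,0]},{"jaw":1,"xyz":[0,0,-210],"angular":[0,0,0]},{"jaw":1,"xyz":[0,0,-210],"angular":[0,0,0]}]'; python3 -c "
from h import *
look(['brass_plane','short_cradle'],'w12.png')
look(['iron_plane','medium_cradle','wooden_plane','long_cradle','oil_bottle','marking_knife','carpenter_pencil'],'top2.png','top')"
```

```text
clock: 38.17
eef_pos: [588.8, -371.7, 248.2]
tool_rot: [-3.141, 0.001, 0.035]
force: [-0.1, 0.1, -0.9]
width: 85.5
gripper_force: 0.0
tcp [ 588.8 -371.7  248.2] [-180.    0.    2.]
brass_plane 0.96 [ 588.6 -371.3] [111.6  37.9] yaw 2.8 z [16. 35. 44.]
short_cradle 0.94 [ 588.3 -370.6] [124.7  76.5] yaw 2.1 z [ 8. 10. 14.]
tcp [ 588.5 -371.5  246.8] [-179.9    0.2    2. ]
iron_plane 0.62 [540.4 379. ] [147.3  48.7] yaw -9.3 z [15. 33. 49.]
medium_cradle 0.73 [460.6 246.2] [146.9  11.4] yaw -1.1 z [ 5. 11. 15.]
wooden_plane 0.85 [ 570.7 -114.2] [185.4  48.5] yaw -20.2 z [50. 54. 72.]
long_cradle 0.74 [ 574.4 -115.7] [200.8  70.3] yaw -19.5 z [ 7. 11. 15.]
oil_bottle 0.66 [514.9   2.2] [33.9 26.6] yaw -0.6 z [43. 65. 89.]
marking_knife 0.88 [460.4 245.5] [146.9  10.8] yaw -2.5 z [ 5. 11. 15.]
carpenter_pencil 0.79 [ 507.4 -233.8] [122.7  12.6] yaw -1.2 z [ 4.  7. 11.]
```

View pics/top2.png

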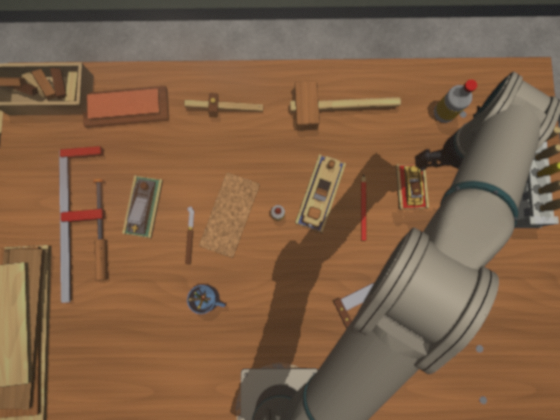

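The top view shows iron at (142,206) in green, wooden at (320,191) in blue and brass at (414,187) in red. All are centred, and the bystanders haven't moved. Handing in.

```bash
python3 -c "
from h import *
print(ctrl.finish_job())"
```

```text
the job is handed in; nothing more can be done
None
```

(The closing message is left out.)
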